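# Fit a blast gate to the sanding table's dust port

### The job

Fit the grey blast gate to the dust port of the blue sanding table: keeping it upright with the red key on top, slide its clamp cuff over the orange barbed stub, past the barbs, until it is fully home against the flange. Then turn the red key clockwise until the worm-drive band is snug, firm but not overtightened, and let go. Push no harder than it needs, and leave everything else on the bench where it is.

Things in the scene. Friction and masses are not known exactly. Their poses are not given: they have to be found in the camera images.
- gate_grip (a point): Grip point of the loose grey blast gate (0.55 kg), which stands upright on its foot: the middle of its flat body, 52 mm above the foot's underside. Grip from above, fingers on the two side faces, 48 mm apart along y; the body is 18 mm thick along x and its top is 14 mm above this point, with a 6 mm tab on it. Axes of the gate: x along the bore towards the cuff's mouth, z up.
- gate: The whole gate; origin under the middle of its 54 x 48 mm mounting foot, axes as gate_grip. Bore axis 38 mm above the foot's underside. The black clamp cuff (41 mm outer diameter) sticks out to +x, a 32 mm hose spigot to -x. A steel worm-drive band wraps the cuff; its screw stands upright at the cuff's +y side.
- cuff_mouth (a point): Centre of the open end of the cuff: (54, 0, -14) mm from gate_grip in the gate's axes, which are also its own. The bore is 34 mm wide and free for 52 mm; four sprung lips sit in it 27 mm from the mouth. A notch in the top of the mouth, 10 mm wide and 15 mm deep, takes the locating rib of the stub.
- key_grip (a point): Middle of the red thumb key on top of the band's screw, to be gripped from above: a flat wing 8 mm thick (its own y), 26 mm long (its own x), 16 mm high; its z is the screw's axis, upwards. It lies (40, 33, 38) mm from gate_grip in the gate's axes: 52 mm above the bore axis, 14 mm behind the cuff's mouth, 33 mm to the side of the bore.
- key: The key as a mechanism (origin 10 mm below key_grip): clockwise from above tightens. Slack, it drags evenly, under 0.15 N m; after 1.0 to 2.5 rad, different each time, the tongues reach the stub and the torque climbs by 0.3 to 0.4 N m per rad. Snug is 0.1 to 0.3 N m over the slack drag, held still; 0.4 over crushes the cuff. Let go, it springs back a little (under 1 rad) and stays snug.
- seat (a point): Centre of the face of the black flange (46 mm diameter) at the root of the stub, where the cuff's mouth has to arrive; there the push rises at once. Axes: x into the sanding table, square to its front, z up. 100 mm above the bench; the flange's face stands 46 mm in front of the table's front face.
- stub_tip (a point): Centre of the free end of the orange stub, 48 mm out from seat along seat's -x; axes as seat. The end is 26 mm wide and swells to two barbs of 32 mm, 10 and 17 mm from the end; behind them it is 29 mm, with a 32 mm root and a rib on top of it, 5 mm wide, 12 mm long. The lips meet it 18 mm before home and ride over the barbs at 4 to 10 N of push; home is 4 mm after the second.
- stub: The fixed orange barbed stub of the port (see stub_tip); its origin is that of the sanding table.
- port_flange: The fixed black flange at the root of the stub (see seat); its origin is that of the sanding table.
- tongue_left: Left (+y) tongue of the slotted cuff under the band, 13 mm long, 14 mm behind the mouth; the key's coarse quick-clamp screw draws it inwards by 3.5 mm per rad onto the stub.
- tongue_right: Right (-y) tongue of the slotted cuff, the mirror image of tongue_left.
- sanding_table: Fixed blue downdraft sanding table, 420 mm wide (y), 270 mm deep (x), 150 mm high, with a perforated top; origin on the bench below the middle of its front face, x into it. The port is in the middle of its front.
- palm_sander: Orange and black palm sander, 124 mm across, 108 mm high, origin under its centre; not needed.
- cork_block: Cork sanding block, 110 x 62 x 28 mm, origin under its centre; not needed.
- spare_band: Loose steel clamp band of 60 mm diameter, 12 mm high, lying flat, origin under its centre; not needed.
- varnish_can: Blue and silver can, 86 mm diameter, 100 mm high, origin under its centre; not needed.
- glaze_tub: Terracotta tub with a white lid, 76 mm diameter, 75 mm high, origin under its centre; not needed.
- flat_brush: Flat brush with wooden handle, 200 mm long (x), lying; not needed.
- screwdriver: Screwdriver with yellow handle, 200 mm long (x), lying; not needed.
There are look-alikes about, which are no part of the job. What is shaped like the gate but yellow is not meant.

How it is judged:
By the outcome, as a careful person would: the job done as asked, in the order asked, and still so for the second after the job is handed in, with the robot touching nothing.
It also fails if it takes over 61 s, if anything falls off the work surface, if the arm or the gripper's body presses on something with over 40 N, if the wrist force passes 120 N, or if a joint passes its speed limit or range.

### The arm

A 6-joint arm with a two-finger parallel gripper is mounted at the origin on the work surface. World frame = base frame: x ahead of the robot, y to its left, z up, the work surface at z = 0. Lengths are in mm, angles in degrees, forces in N, time in s.
With the tool pointing down it reaches from about 350 to 850 mm from the base axis. Payload 8.1 kg.
Tool frame: the origin (TCP) lies where the fingers leave the gripper's body, on its centre line; the fingertips stand 73 mm ahead of it and the grasp point (between the pads) lies 54 mm ahead of it; z points along the fingers, y is the line along which they close (so a half turn about z gives the same grasp; the last joint's range is limited). The gripper opens to 85 mm and grips with 20 to 120 N. Pads are 22 mm wide; open, the fingers measure 114 mm over their backs; the gripper's body (76 mm by 85 mm) begins 54 mm behind the grasp point. The pads swing forward as they close: fully open they stand 13 mm farther back than shut.
Start: joints at [-70.611, 7.471, 85.268, -0, 87.261, -4.893], TCP at [246.756, -546.916, 303.892] pointing down, gripper open.
Joint ranges: [-169.43, 169.43], [-51.17, 129.36], [1.28, 143.12], [-76.62, 256.62], [0, 156.53], [-152.29, 152.29]. Speed limits (degrees/s): [136.94, 136.94, 159.86, 180, 180, 180].

### API

Orientations are given as [roll, pitch, yaw] about the fixed x, y, z axes, in that order (R = Rz(yaw) Ry(pitch) Rx(roll)).
In Python, from bench import sense, optics, r gives the robot as it stands.
- The arm moves only by the tool servo_tool, never from a script. Its argument "plan" is a list that holds one entry, the list of rows, each a list of 5 numbers: the shift along the world's x, y, z in m, then the turn about the world's z in degrees, then the finger opening in m, from 0 to 0.0854. A call has 1 to 10 rows; each row shifts and turns the commanded pose from where the row before left it; what a row does not reach is not made up. A row lasts 1/10 s, in which the tool goes at most 50 mm and 8.59 degrees, less where a joint would pass 70% of its speed; a pose out of reach is approached as far as the arm can. A call is refused whole if a number of a shift passes 0.05 or a number of a turn 8.59, either way. A call with a gripper value outside its range is refused whole. The fingers move at their own pace and stop on an object; "force" is the grip in N (left out, the last holds). Time passes only in rows, so rows that do not move let the fingers close. It gives the time, the measured TCP pose, the force, the opening and the grip force at its end, in the units of the state.
- sense(): the state, without advancing time (a new reading comes with each control period).
- optics.snapshot(name): name is "scene" or "side" or "wrist"; returns a dict with "frame" (480x640x3 uint8, blue, green, red), "fx", "fy", "cx", "cy" (pixels), "cam_to_world" (4x4, takes a point from camera to world coordinates). Camera axes: x right, y down, z forward; pixel columns grow to the right and rows downward; lengths in mm; the calibration is good to about 2 mm. A picture is of the moment at which its call begins. There is no depth.
- r.hand_in(): hands the job in; it is judged then, once.
The state is a dict: "time": time; "joint_pos": joint angles; "qd": joint speeds; "joint_efforts": joint torques, N m; "tool_pos": TCP position; "tcp_rot": TCP orientation; "ft_force": force on the tool from outside, world axes, zero at the start; "wrist_torque": the same for the moment, N m; "finger_gap": finger opening in mm; "grip_force": force on a finger pad.
Only numpy, scipy, OpenCV 4.12 (cv2) and the standard library are available. Lean on these libraries where they do the work, as an engineer would, in place of code of your own. Each camera call takes 0.05 s, during which the arm holds its last target. There are 200 camera calls.

## Working session

There is one attempt and no reset: what is moved stays moved. The work goes in short steps, Python scripts to look and compute and a tool call to move; the robot and the scene stay as the last step left them, time stands still between calls to the robot, and variables do not carry over. Pictures are saved under pics/ and viewed, at most 10 in all, crops included, and the job is handed in when it is done.

Besides the shell and the picture viewer there is one more tool, called after "Call:" as name(argument=value, ...), one argument or row to a line, values as JSON. servo_tool: Moves the arm, as the interface text tells. Its arguments: {"type":"object","properties":{"plan":{"type":"array"},"force":{"type":"number"}},"required":["plan"]}

```bash
mkdir -p pics; ls
python3 - <<'E'
from bench import sense, optics, r
import cv2,numpy as np,pickle
d={}
for n in("scene","side","wrist"):
    s=optics.snapshot(n); d[n]=s; cv2.imwrite(f"pics/{n}0.png",s["frame"]); print(n,s["fx"],s["cx"],s["cy"],np.round(s["cam_to_world"],3).tolist())
pickle.dump(d,open("d0.pkl","wb"))
print(sense())
E
```

```text
pics
scene 554.9193741816972 327.68830765812373 235.95895230878668 [[-0.115, 0.545, -0.831, 1655.482], [0.993, 0.077, -0.087, 79.289], [0.016, -0.835, -0.55, 860.053], [0.0, 0.0, 0.0, 1.0]]
side 469.6033526930273 322.7821352149731 245.06664494614776 [[0.995, -0.052, 0.085, 415.977], [-0.099, -0.615, 0.782, -1028.8], [0.012, -0.787, -0.617, 867.052], [0.0, 0.0, 0.0, 1.0]]
wrist 383.6746478933214 313.5827789825498 234.2047008192073 [[0.412, -0.863, -0.292, 321.844], [-0.911, -0.391, -0.129, -512.008], [-0.003, 0.319, -0.948, 373.431], [0.0, 0.0, 0.0, 1.0]]
{'time': 0.15, 'joint_pos': array([-7.06090412e+01,  7.50498313e+00,  8.53160548e+01, -7.49938928e-04,
        8.72601026e+01, -4.89335471e+00]), 'qd': array([ 0.05852855, -0.09368997,  0.02643266,  0.01866419,  0.09122441,
       -0.08167942]), 'joint_efforts': array([-2.55650912e-04, -5.70061505e+01, -5.01159918e+01, -2.40636718e-04,
        9.43932653e-03, -8.57140935e-05]), 'tool_pos': array([ 246.66705013, -546.60234904,  303.0766348 ]), 'tcp_rot': array([-1.79919091e+02, -6.17509094e-03,  2.42843455e+01]), 'ft_force': array([ 0.61472062, -0.18176672, -0.04998555]), 'wrist_torque': array([ 0.02614182,  0.05805332, -0.04860403]), 'grip_force': 0.0, 'finger_gap': 85.35093033156579}
```

View pics/scene0.png

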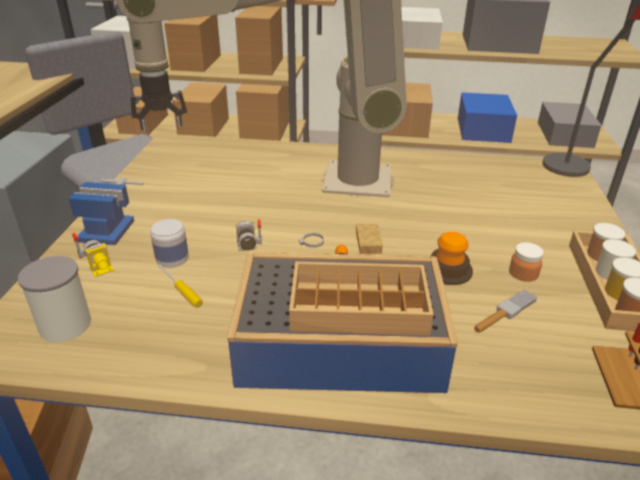

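View pics/side0.png

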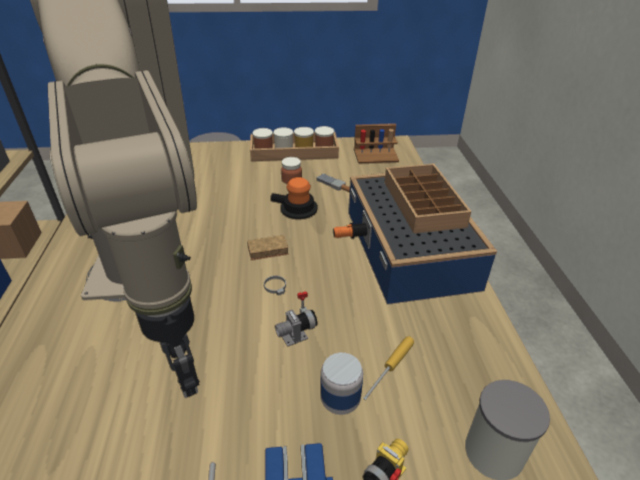

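The scene view shows the grey gate at (247,235) with its red key at (259,225), and the orange stub at (342,249). In the side view the gate is at (296,323), its key at (303,296), and the stub at (343,231). There are two candidates. The yellow look-alike is at scene (98,260) and side (390,460). The grey one fits "grey blast gate, red key", so I'll confirm it in one enlarged crop.

```bash
cat > h.py <<'E'
import numpy as np,cv2
def ray(s,u,v):
    M=np.array(s["cam_to_world"]); d=M[:3,:3]@np.array([(u-s["cx"])/s["fx"],(v-s["cy"])/s["fy"],1]); return M[:3,3],d/np.linalg.norm(d)
def plane(s,u,v,z):
    o,d=ray(s,u,v); return o+d*(z-o[2])/d[2]
def tri(a,pa,b,pb):
    o,d=ray(a,*pa);p,e=ray(b,*pb)
    t=np.linalg.lstsq(np.c_[d,-e],p-o,rcond=None)[0]
    x,y=o+d*t[0],p+e*t[1]; return (x+y)/2,np.linalg.norm(x-y)
def proj(s,P):
    M=np.array(s["cam_to_world"]); c=M[:3,:3].T@(np.array(P)-M[:3,3]); return c[0]/c[2]*s["fx"]+s["cx"],c[1]/c[2]*s["fy"]+s["cy"]
E
python3 - <<'E'
import pickle,cv2,numpy as np
from h import *
d=pickle.load(open("d0.pkl","rb"))
def crop(n,x,y,w,h,k): return cv2.resize(d[n]["frame"][y:y+h,x:x+w],None,fx=k,fy=k,interpolation=cv2.INTER_CUBIC)
a=crop("scene",225,205,65,50,6);b=crop("side",265,285,65,50,6);c=crop("side",325,205,65,50,6)
e=crop("scene",318,230,65,50,6)
cv2.imwrite("pics/c1.png",np.vstack([np.hstack([a,b]),np.hstack([e,c])]))
for n,(x,y,w,h) in (("scene",(225,205,65,50)),("side",(265,285,65,50))):
    f=d[n]["frame"].astype(int)
    m=((f[...,2]>130)&(f[...,1]<70)&(f[...,0]<70)).astype(np.uint8)
    sub=np.zeros_like(m);sub[y:y+h,x:x+w]=m[y:y+h,x:x+w]; ys,xs=np.nonzero(sub);print(n,len(xs),xs.mean(),ys.mean(),xs.min(),xs.max(),ys.min(),ys.max())
E
```

```text
<stdin>:11: RuntimeWarning: Mean of empty slice.
  ret = ret.dtype.type(ret / rcount)
Traceback (most recent call last):
ValueError: zero-size array to reduction operation minimum which has no identity
```

View pics/c1.png

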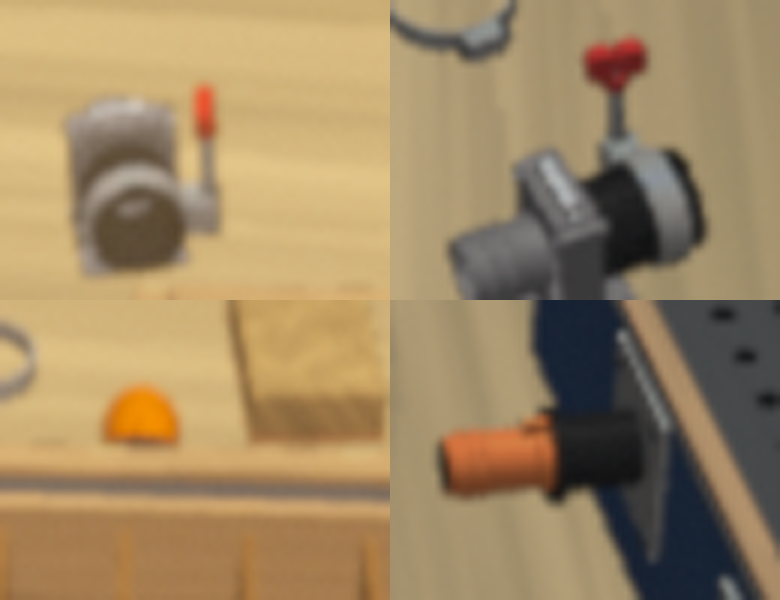

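The crop confirms it: grey body, black cuff, steel band, and a red key upright. The cuff mouth is at about scene (248,243). Stub tip is at about side (334.5,232.5) and the flange face at about side (352.5,230.3).

Run:
```python
import pickle
from h import *
np.set_printoptions(precision=1,suppress=True)
d=pickle.load(open("d0.pkl","rb")); S,D=d["scene"],d["side"]
print("key",tri(S,(259.2,223.3),D,(302.5,295.8)))
print("mouth",plane(S,248,242.8,38),plane(D,315,319,38))
print("spig",plane(D,278.5,330,38))
print("tip",plane(D,334.5,232.5,100),"seat",plane(D,352.5,230.3,100), "scene stub top",plane(S,341.6,294/6-50/6+230-0,113))
# rim front edge
f=S["frame"]
pts=[]
for u in range(255,435,10):
    col=f[245:275,u].astype(int).sum(1); g=np.diff(col); 
    pts.append((u,245+int(np.argmin(g))))
print(pts)
for u,v in((248,257),(437,257)): print(plane(S,u,v,150))
```

```text
key (array([ 455.7, -228.4,   87.1]), np.float64(2.8522085081718758))
mouth [ 476.  -255.5   38. ] [ 483.5 -260.9   38. ]
spig [ 396.2 -287.7   38. ]
tip [559.1  -4.4 100. ] seat [609.9   1.6 100. ] scene stub top [663.3   7.6 113. ]
[(255, 256), (265, 256), (275, 256), (285, 257), (295, 257), (305, 257), (315, 257), (325, 264), (335, 258), (345, 258), (355, 258), (365, 265), (375, 259), (385, 259), (395, 259), (405, 266), (415, 266), (425, 260)]
[ 690.9 -196.9  150. ]
[633.7 215.6 150. ]
```

Call:
servo_tool(
  plan=[
    [[0.0226,0.034,-0.008,-0.91,0.085],[0.0226,0.034,-0.008,-0.91,0.085],[0.0226,0.034,-0.008,-0.91,0.085],[0.0226,0.034,-0.008,-0.91,0.085],[0.0226,0.034,-0.008,-0.91,0.085],[0.0226,0.034,-0.008,-0.91,0.085],[0.0226,0.034,-0.008,-0.91,0.085],[0.0226,0.034,-0.008,-0.91,0.085],[0,0,0,0,0.085],[0,0,0,0,0.085]],
  ],
)

```text
time: 1.15
tool_pos: [427.7, -274.1, 239.5]
tcp_rot: [-180.0, 0.0, 17.2]
ft_force: [-0.3, -0.9, 0.1]
finger_gap: 84.9
grip_force: 0.0
```

Run:
```python
from bench import sense, optics
import cv2,pickle
s=optics.snapshot("wrist"); pickle.dump(s,open("w1.pkl","wb")); cv2.imwrite("pics/w1.png",s["frame"])
t=sense();print(t["time"],t["tool_pos"],t["tcp_rot"],t["ft_force"])
```

```text
1.2 [ 427.43049694 -275.03113065  239.83229523] [1.79993787e+02 3.12781433e-02 1.70661962e+01] [-0.70077477  0.60817399 -0.41635914]
```

View pics/w1.png

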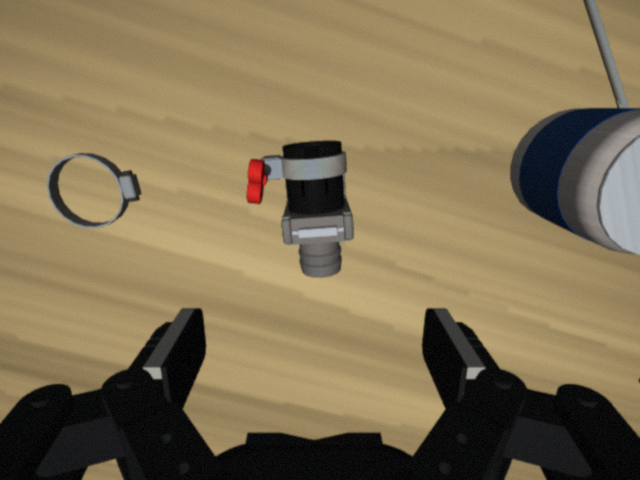

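The wrist view shows the gate centred between the fingers: light tab at about (320,232), red key at (256,181), cuff mouth edge at about (313,145), spigot end at about (321,272).

Run:
```python
import pickle
from h import *
np.set_printoptions(precision=1,suppress=True)
s=pickle.load(open("w1.pkl","rb")); f=s["frame"].astype(int)
m=((f[...,2]>120)&(f[...,1]<60)&(f[...,0]<60)); ys,xs=np.nonzero(m); print("red",xs.mean(),ys.mean(),xs.min(),xs.max(),ys.min(),ys.max())
g=f[200:245,275:360]; m=(g.min(2)>150)&(g.max(2)-g.min(2)<25); ys,xs=np.nonzero(m); print("tab",xs.mean()+275,ys.mean()+200,xs.min()+275,xs.max()+275,len(xs))
if len(xs):
    r=cv2.minAreaRect(np.c_[xs+275,ys+200].astype(np.float32));print(r); b=cv2.boxPoints(r)
    for p in b: print(p,plane(s,*p,72))
    print("tabc",plane(s,xs.mean()+275,ys.mean()+200,72))
print("spigot end top",plane(s,321,272,38), "mouth top",plane(s,313,144,38+20))
for z in(90,98):print("key",plane(s,255.5,181,z))
sub=f[130:290,270:370]; dark=cv2.resize(s["frame"][130:290,230:370],None,fx=4,fy=4,interpolation=cv2.INTER_CUBIC);cv2.imwrite("pics/w1c.png",dark)
```

```text
red 254.78880866425993 181.13718411552347 247 266 160 202
tab 317.2316715542522 232.3724340175953 292 342 341
((317.1542053222656, 232.58119201660156), (7.830399513244629, 50.232749938964844), 85.76361083984375)
[291.8 230.5] [ 427.9 -258.1   72. ]
[341.9 226.8] [ 440.  -288.5   72. ]
[342.5 234.6] [ 435.  -290.6   72. ]
[292.4 238.3] [ 422.8 -260.    72. ]
tabc [ 431.6 -274.3   72. ]
spigot end top [ 390.9 -290.4   38. ] mouth top [ 483.4 -255.4   58. ]
key [ 456.6 -229.    90. ]
key [ 458.4 -229.7   98. ]
```

View pics/w1c.png

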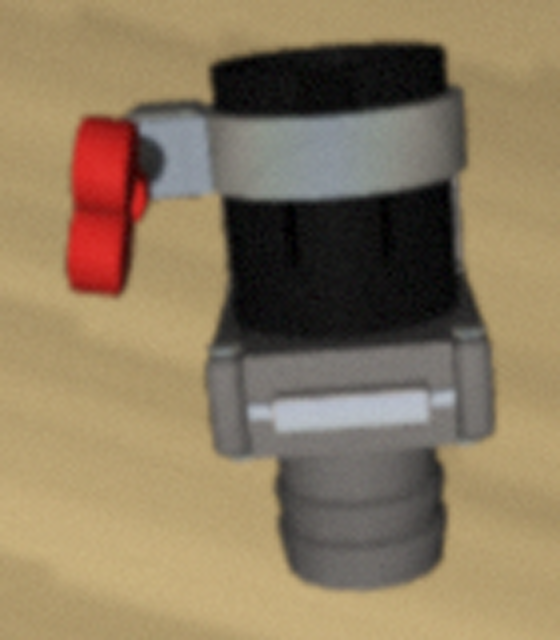

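Call:
servo_tool(
  plan=[
    [[0.004,0.0,-0.03,4,0.085],[0,0,-0.035,0,0.085],[0,0,-0.035,0,0.085],[0,0,-0.022,0,0.085],[0,0,-0.0105,0,0.085],[0,0,0,0,0.085],[0,0,0,0,0.04],[0,0,0,0,0.04],[0,0,0,0,0.04],[0,0,0,0,0.04]],
  ],
  force=70,
)

```text
time: 2.2
tool_pos: [432.6, -275.8, 109.4]
tcp_rot: [179.8, -0.1, 21.0]
ft_force: [-1.9, -1.4, 6.0]
finger_gap: 46.8
grip_force: 73.8
```

Call:
servo_tool(
  plan=[
    [[0,0,0.01,0,0.04],[0,0,0.026,0,0.04],[0,0,0.026,0,0.04],[0.0025,0.043,0,-2.5,0.04],[0.0025,0.043,0,-2.5,0.04],[0.0025,0.043,0,-2.5,0.04],[0.0025,0.043,0,-2.5,0.04],[0.0025,0.043,0,-2.5,0.04],[0.0025,0.043,0,-2.5,0.04],[0,0,0,0,0.04]],
  ],
)

```text
time: 3.2
tool_pos: [445.9, -12.2, 169.5]
tcp_rot: [-179.9, 0.0, 6.2]
ft_force: [0.5, -0.7, -4.3]
finger_gap: 47.2
grip_force: 74.7
```

Run:
```python
from bench import sense, optics
import cv2,pickle,numpy as np
d={n:optics.snapshot(n) for n in("wrist","side","scene")}; pickle.dump(d,open("d2.pkl","wb"))
w=d["wrist"]["frame"]; a=d["side"]["frame"][180:280,240:400]
cv2.imwrite("pics/w2.png",w); cv2.imwrite("pics/s2.png",cv2.resize(a,None,fx=4,fy=4,interpolation=cv2.INTER_CUBIC))
for i in range(1):
    t=sense();print(t["time"],t["tool_pos"],t["tcp_rot"],t["ft_force"],t["finger_gap"])
```

```text
3.35 [446.30572831 -16.86888881 169.51498117] [1.79974801e+02 2.14120178e-02 6.11073539e+00] [ 0.20615268 -0.96411857 -5.04991966] 46.75462238374611
```

View pics/w2.png

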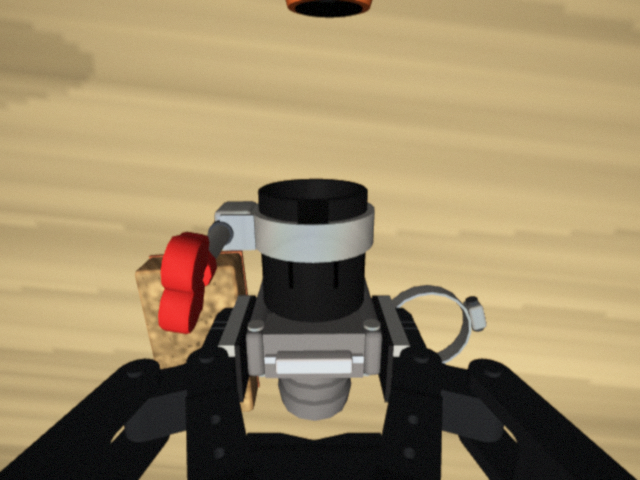

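View pics/s2.png

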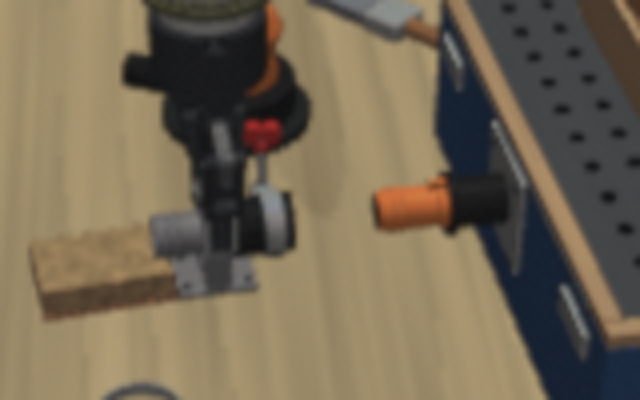

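The wrist view shows the gate held square. The mouth rim spans x 258–368 at row ~190, and the stub tip spans x 287–371 at row ~0–16. In the side crop the mouth is at about (290,222) and the stub tip at about (378,208).

Run:
```python
import pickle
from h import *
np.set_printoptions(precision=2,suppress=True)
d=pickle.load(open("d2.pkl","rb"));W,D,S=d["wrist"],d["side"],d["scene"]
def orange(s,box):
    x,y,w,h=box;g=s["frame"][y:y+h,x:x+w].astype(int);m=(g[...,2]>g[...,1]*1.5+20)&(g[...,2]>g[...,0]*1.8)&(g[...,2]>90)
    ys,xs=np.nonzero(m);return xs+x,ys+y
xs,ys=orange(W,(270,0,130,40))
for r in(0,3,6):print("W tip row",r,xs[ys==r].min(),xs[ys==r].max())
for r in (0,4): 
    a,b=xs[ys==r].min(),xs[ys==r].max();print(plane(W,(a+b)/2,r,100))
f=W["frame"].astype(int)
for r in(190,195,200):
    row=f[r,230:400].max(1); i=np.nonzero(row<70)[0]; print("cuff row",r,i.min()+230,i.max()+230,plane(W,(i.min()+i.max())/2+230,r,100))
xs,ys=orange(D,(328,215,30,30)); 
for c in range(333,353,2):
    q=ys[xs==c]; 
    if len(q):print("side col",c,q.min(),q.max(),end="; ")
print()
# side cuff outline columns (dark)
g=D["frame"].astype(int)
for c in range(300,318):
    print(c,g[222:250:1,c].max(1).tolist())
# rim front edge in scene (z=150) and side
f=S["frame"].astype(int)
P=[]
for u in list(range(255,320,5))+list(range(355,430,5)):
    col=cv2.GaussianBlur(S["frame"],(3,3),0)[248:272,u].astype(int); k=col[:,2]-col[:,0]; P.append((u,248+int(np.argmin(np.diff(col.sum(1))))))
print(P)
```

```text
W tip row 0 286 370
W tip row 3 287 369Traceback (most recent call last):
  File "<stdin>", line 9, in <module>
    return umr_minimum(a, axis, None, out, keepdims, initial, where)
ValueError: zero-size array to reduction operation minimum which has no identity
```

Run:
```python
import pickle
from h import *
np.set_printoptions(precision=2,suppress=True)
d=pickle.load(open("d2.pkl","rb"));W,D,S=d["wrist"],d["side"],d["scene"]
def om(s):
    g=s["frame"].astype(int);return (g[...,2]>g[...,1]*1.5+20)&(g[...,2]>g[...,0]*1.8)&(g[...,2]>90)
print("tip",plane(W,328,1,100),plane(W,328.2,8,100))
f=W["frame"].astype(int)
for r in(186,192,198):
    i=np.nonzero(f[r,230:400].max(1)<75)[0]; print("cuff",r,i.min()+230,i.max()+230,plane(W,(i.min()+i.max())/2+230,r,100))
m=om(D)
for c in range(332,354,2):
    q=np.nonzero(m[215:250,c])[0]+215
    if len(q):print("side",c,q.min(),q.max(),end="; ")
print()
g=D["frame"].astype(int)
for c in range(304,316,2): print(c,g[222:250,c].max(1).tolist())
b=cv2.GaussianBlur(S["frame"],(3,3),0).astype(int)
print([(u,248+int(np.argmin(np.diff(b[248:264,u].sum(1))))) for u in list(range(255,320,8))+list(range(355,430,8))])
T=np.array(W["cam_to_world"]);print(T[:3,3])
```

```text
tip [559.55  -3.34 100.  ] [557.61  -3.64 100.  ]
cuff 186 264 363 [499.58  -5.24 100.  ]
cuff 192 259 366 [497.3   -5.11 100.  ]
cuff 198 259 366 [495.03  -5.36 100.  ]
side 334 229 230; side 336 228 234; side 338 227 235; side 340 227 234; side 342 227 234; side 344 227 233; side 346 227 234; side 348 227 234; side 350 225 233; 
304 [112, 113, 108, 95, 108, 123, 96, 59, 46, 41, 39, 37, 31, 29, 29, 23, 20, 21, 21, 20, 33, 84, 133, 155, 156, 152, 148, 147]
306 [104, 104, 104, 103, 117, 133, 137, 137, 135, 131, 123, 112, 103, 87, 73, 64, 53, 48, 43, 41, 44, 70, 125, 158, 162, 163, 162, 162]
308 [158, 159, 159, 156, 149, 139, 138, 141, 145, 148, 142, 133, 129, 123, 114, 103, 92, 83, 77, 73, 64, 62, 115, 154, 158, 158, 159, 159]
310 [154, 155, 158, 162, 160, 134, 89, 91, 104, 114, 116, 122, 124, 118, 110, 100, 92, 84, 77, 72, 70, 85, 128, 155, 158, 157, 157, 157]
312 [150, 150, 151, 152, 153, 131, 89, 76, 66, 61, 53, 47, 47, 46, 43, 42, 41, 38, 36, 46, 91, 137, 157, 160, 159, 159, 158, 158]
314 [148, 149, 148, 148, 148, 147, 148, 152, 154, 153, 147, 143, 143, 141, 139, 138, 136, 137, 137, 139, 149, 159, 161, 161, 160, 160, 160, 160]
[(255, 256), (263, 256), (271, 256), (279, 256), (287, 257), (295, 257), (303, 257), (311, 257), (319, 257), (355, 258), (363, 258), (371, 258), (379, 259), (387, 259), (395, 259), (403, 259), (411, 260), (419, 260), (427, 260)]
[527.93  -2.62 239.93]
```

Run:
```python
import pickle
from h import *
np.set_printoptions(precision=2,suppress=True)
d=pickle.load(open("d2.pkl","rb"));W,D,S=d["wrist"],d["side"],d["scene"]
u=np.array([255,427]); 
for z in(150,):
    a=plane(S,255,255.8,z);b=plane(S,427,260.3,z);e=b-a;print("edge",a,b,"yaw",np.degrees(np.arctan2(-e[0],e[1])))
for z in(98,100,102):
    print(z,"tip->side",proj(D,(559.5,-3.3,z)),"mouth->side",proj(D,(500,-10.5,z)))
    print("cuff top/bottom at x=490",proj(D,(490,-11.5,z+20.5)),proj(D,(490,-11.5,z-20.5)),"stub top/bot x=575",proj(D,(575,-1.5,z+14.5)),proj(D,(575,-1.5,z-14.5)))
# side orange/gradient profile of stub and cuff silhouettes
g=cv2.cvtColor(D["frame"],cv2.COLOR_BGR2HSV).astype(int)
c=D["frame"].astype(int)
for k in(338,342,346): print(k,[tuple(x) for x in c[222:242,k]])
```

```text
edge [ 684.39 -182.81  150.  ] [649.37 193.18 150.  ] yaw 5.3212861042238115
98 tip->side (np.float64(334.56538024483217), np.float64(232.83632891729317)) mouth->side (np.float64(313.1757081592915), np.float64(235.4921601009872))
cuff top/bottom at x=490 (np.float64(309.4975710965918), np.float64(229.8142488979131)) (np.float64(309.58101805104064), np.float64(241.85934963726257)) stub top/bot x=575 (np.float64(340.26665715647295), np.float64(227.9028033665567)) (np.float64(339.9016037907345), np.float64(236.3745194073983))
100 tip->side (np.float64(334.58534190679825), np.float64(232.25094477315304)) mouth->side (np.float64(313.17515494207095), np.float64(234.9044438674126))
cuff top/bottom at x=490 (np.float64(309.4934149339705), np.float64(229.2143300896857)) (np.float64(309.57702356112543), np.float64(241.28276737912194)) stub top/bot x=575 (np.float64(340.2922092548906), np.float64(227.3098212374804)) (np.float64(339.9264569097918), np.float64(235.79775834410327))
102 tip->side (np.float64(334.6053418874796), np.float64(231.66443691655107)) mouth->side (np.float64(313.17460065398
[... 2414 characters left out ...]
int64(169)), (np.int64(60), np.int64(109), np.int64(190)), (np.int64(65), np.int64(118), np.int64(203)), (np.int64(64), np.int64(116), np.int64(202)), (np.int64(58), np.int64(105), np.int64(192)), (np.int64(53), np.int64(96), np.int64(176)), (np.int64(47), np.int64(85), np.int64(155)), (np.int64(40), np.int64(72), np.int64(133)), (np.int64(35), np.int64(62), np.int64(114)), (np.int64(37), np.int64(62), np.int64(106)), (np.int64(63), np.int64(90), np.int64(118)), (np.int64(94), np.int64(127), np.int64(147)), (np.int64(107), np.int64(143), np.int64(162)), (np.int64(109), np.int64(145), np.int64(163)), (np.int64(108), np.int64(144), np.int64(162)), (np.int64(108), np.int64(143), np.int64(161))]
```

Call:
servo_tool(
  plan=[
    [[0.015,0.0016,0,0,0.04],[0.015,0.0016,0,0,0.04],[0.0145,0.0015,0,0,0.04],[0,0,0,0,0.04],[0,0,0,0,0.04],[0,0,0,0,0.04]],
  ],
)

```text
time: 3.95
tool_pos: [490.2, -12.9, 169.0]
tcp_rot: [-180.0, 0.1, 5.9]
ft_force: [0.1, 0.7, -3.5]
finger_gap: 46.8
grip_force: 74.8
```

Run:
```python
from bench import sense, optics
import cv2,pickle,numpy as np
d={n:optics.snapshot(n) for n in("wrist","side")}; pickle.dump(d,open("d3.pkl","wb"))
w=d["wrist"]["frame"]
a=d["side"]["frame"][205:255,295:375]
cv2.imwrite("pics/w3.png",np.vstack([cv2.resize(w[0:250,150:500],(700,500)),cv2.resize(a,None,fx=2,fy=2)[:, :].repeat(1,0) if 0 else np.zeros((1,700,3),np.uint8)]))
t=sense();print(t["time"],t["tool_pos"],t["tcp_rot"],t["ft_force"],t["wrist_torque"])
```

```text
4.05 [490.40380842 -12.60672379 169.20604527] [-1.79995416e+02  3.64806571e-02  5.96818071e+00] [-0.63889339  0.37444137 -5.70220409] [-0.06039446  0.0447891  -0.03312489]
```

View pics/w3.png

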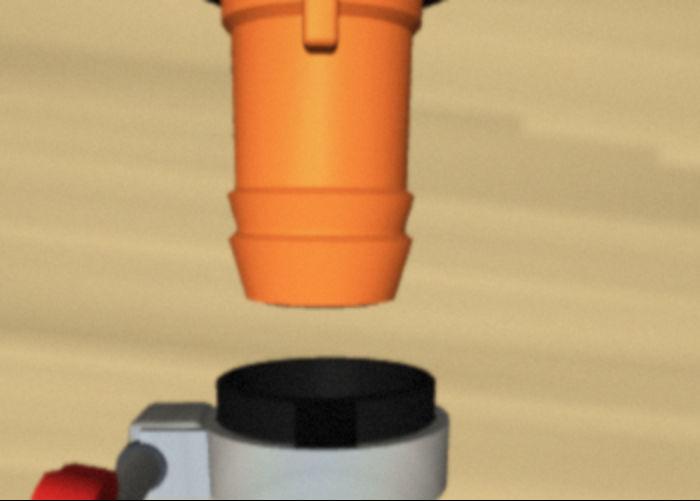

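The crop shows the stub axis at x≈320.5 and the mouth centre at x≈326, about 5.3 px/mm. The mouth is therefore about 1 mm too far right (-y) and the axes are parallel. Next I shift it 1 mm left and start it on.

Call:
servo_tool(
  plan=[
    [[0,0.001,0,0,0.04],[0.005,0.0005,0,0,0.04],[0.005,0.0005,0,0,0.04],[0.005,0.0005,0,0,0.04],[0.005,0.0005,0,0,0.04],[0.005,0.0006,0,0,0.04],[0.005,0.0006,0,0,0.04],[0,0,0,0,0.04],[0,0,0,0,0.04]],
  ],
)

```text
time: 4.95
tool_pos: [522.0, -8.2, 170.0]
tcp_rot: [180.0, -0.1, 6.0]
ft_force: [2.5, -2.2, -1.4]
finger_gap: 46.7
grip_force: 75.1
```

Run:
```python
from bench import sense, optics
import cv2,numpy as np
w=optics.snapshot("wrist")["frame"]; s=optics.snapshot("side")["frame"]
a=cv2.resize(w[0:250,150:500],(560,400)); b=cv2.resize(s[195:255,295:375],(533,400),interpolation=cv2.INTER_CUBIC)[:,:240] if 0 else cv2.resize(s[200:260,305:365],(240,240),interpolation=cv2.INTER_CUBIC)
c=np.zeros((400,240,3),np.uint8);c[:240]=b
cv2.imwrite("pics/w4.png",np.hstack([a,c]))
t=sense();print(t["time"],t["tool_pos"],t["tcp_rot"],t["ft_force"],t["wrist_torque"])
```

```text
5.05 [521.68975574  -8.15739156 169.96202388] [ 1.79974670e+02 -1.03002134e-01  5.99894154e+00] [ 3.3635797  -2.44081664 -2.12357166] [-0.40531353 -0.5864893  -0.17075393]
```

Call:
servo_tool(
  plan=[
    [[0,-0.0005,0.0005,0,0.04],[0,0,0,0,0.04],[0,0,0,0,0.04]],
  ],
)

```text
time: 5.35
tool_pos: [520.9, -8.5, 169.9]
tcp_rot: [-180.0, 0.0, 6.0]
ft_force: [1.4, -1.0, -0.8]
finger_gap: 47.1
grip_force: 75.1
```

View pics/w4.png

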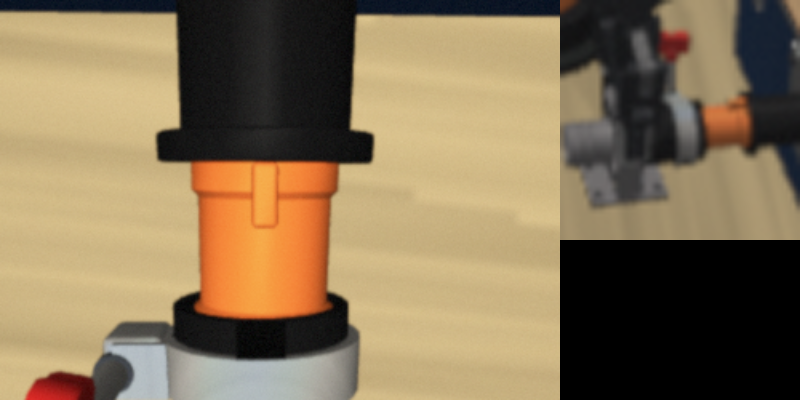

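Picture 10: the stub tip is inside the mouth and the notch is in line with the rib (x≈261 against 265). Remaining offset is within 0.3 mm after the trim. Advancing.

Call:
servo_tool(
  plan=[
    [[0,0,0.0002,-0.4,0.04],[0.003,0.0003,0,0,0.04],[0.003,0.0003,0,0,0.04],[0.003,0.0003,0,0,0.04],[0.003,0.0003,0,0,0.04],[0,0,0,0,0.04],[0,0,0,0,0.04]],
  ],
)

```text
time: 6.05
tool_pos: [533.5, -7.2, 170.1]
tcp_rot: [-180.0, -0.0, 5.6]
ft_force: [0.5, -0.1, -2.0]
finger_gap: 46.8
grip_force: 75.3
```

Call:
servo_tool(
  plan=[
    [[0.002,0.0002,0,0,0.04],[0.002,0.0002,0,0,0.04],[0.002,0.0002,0,0,0.04],[0.002,0.0002,0,0,0.04],[0,0,0,0,0.04]],
  ],
)

```text
time: 6.55
tool_pos: [541.3, -6.5, 170.1]
tcp_rot: [-180.0, -0.0, 5.6]
ft_force: [-1.1, 0.6, -1.3]
finger_gap: 47.0
grip_force: 75.3
```

Call:
servo_tool(
  plan=[
    [[0.0015,0.0001,0,0,0.04],[0.0015,0.0002,0,0,0.04],[0.0015,0.0001,0,0,0.04],[0.0015,0.0002,0,0,0.04],[0,0,0,0,0.04]],
  ],
)

```text
time: 7.05
tool_pos: [547.3, -5.9, 170.1]
tcp_rot: [180.0, -0.0, 5.6]
ft_force: [-1.0, 0.2, 0.4]
finger_gap: 47.0
grip_force: 75.4
```

Call:
servo_tool(
  plan=[
    [[0.001,0.0001,0,0,0.04],[0.001,0.0001,0,0,0.04],[0.001,0.0001,0,0,0.04],[0,0,0,0,0.04]],
  ],
)

```text
time: 7.45
tool_pos: [550.7, -5.6, 170.5]
tcp_rot: [180.0, -0.1, 5.6]
ft_force: [1.5, 0.0, -0.6]
finger_gap: 47.0
grip_force: 75.4
```

Call:
servo_tool(
  plan=[
    [[0.001,0.0001,0,0,0.04],[0.001,0.0001,0,0,0.04],[0,0,0,0,0.04]],
  ],
)

```text
time: 7.75
tool_pos: [551.6, -5.5, 170.3]
tcp_rot: [180.0, 0.1, 5.6]
ft_force: [-6.5, -0.2, 5.9]
finger_gap: 46.5
grip_force: 76.1
```

Call:
servo_tool(
  plan=[
    [[0.001,0.0001,0,0,0.04],[0,0,0,0,0.04]],
  ],
)

```text
time: 7.95
tool_pos: [552.3, -5.5, 170.4]
tcp_rot: [180.0, 0.1, 5.6]
ft_force: [-7.0, -0.5, 7.3]
finger_gap: 47.1
grip_force: 76.4
```

Run:
```python
from bench import sense, optics
import cv2,numpy as np,pickle
s=optics.snapshot("wrist"); f=s["frame"];pickle.dump(s,open("w5.pkl","wb"))
t=sense();print(t["time"],t["tool_pos"],t["tcp_rot"],t["ft_force"],t["wrist_torque"])
g=f.astype(int);m=(g[...,2]>g[...,1]*1.5+20)&(g[...,2]>g[...,0]*1.8)&(g[...,2]>90);m=m[:,270:370]
print([(r,int(m[r].sum())) for r in range(100,240) if m[r].sum()>0])
print([(r,g[r,[295,313,330]].max(1).tolist()) for r in range(90,230,3)])
```

```text
8.0 [552.33160201  -5.45631907 170.42219719] [1.79995458e+02 1.21542933e-01 5.60019790e+00] [-8.04323622 -0.76437703  9.37358187] [-0.13810182  1.22510652  0.02847507]
[]
[(90, [27, 44, 29]), (93, [30, 46, 25]), (96, [35, 48, 26]), (99, [33, 46, 29]), (102, [34, 43, 28]), (105, [33, 46, 25]), (108, [33, 45, 24]), (111, [30, 44, 27]), (114, [31, 47, 25]), (117, [37, 40, 27]), (120, [33, 42, 27]), (123, [33, 42, 28]), (126, [36, 44, 26]), (129, [33, 44, 28]), (132, [30, 45, 29]), (135, [33, 46, 27]), (138, [33, 42, 30]), (141, [31, 38, 30]), (144, [33, 43, 26]), (147, [30, 42, 28]), (150, [25, 40, 24]), (153, [32, 41, 23]), (156, [27, 43, 28]), (159, [34, 37, 30]), (162, [28, 35, 28]), (165, [34, 38, 28]), (168, [33, 37, 29]), (171, [31, 37, 25]), (174, [29, 36, 26]), (177, [32, 38, 27]), (180, [24, 28, 21]), (183, [20, 16, 18]), (186, [36, 47, 32]), (189, [30, 41, 31]), (192, [36, 37, 34]), (195, [36, 36, 28]), (198, [32, 31, 30]), (201, [29, 31, 25]), (204, [29, 15, 26]), (207, [28, 19, 30]), (210, [33, 12, 28]), (213, [31, 13, 29]), (216, [28, 9, 30]), (219, [27, 11, 27]), (222, [59, 9, 67]), (225, [175, 137, 188]), (228, [203, 206, 205])]
```

Call:
servo_tool(
  plan=[
    [[0,0,0.0006,0,0.04],[0,0,0,0,0.04],[0,0,0,0,0.04]],
  ],
)

```text
time: 8.3
tool_pos: [552.4, -5.4, 170.7]
tcp_rot: [-180.0, 0.1, 5.6]
ft_force: [-5.9, -0.5, 4.0]
finger_gap: 46.6
grip_force: 75.8
```

Call:
servo_tool(
  plan=[
    [[0.0007,0.0001,0.0003,0,0.04],[0,0,0,0,0.04],[0,0,0,0,0.04]],
  ],
)

```text
time: 8.6
tool_pos: [552.5, -5.4, 170.7]
tcp_rot: [-180.0, 0.2, 5.6]
ft_force: [-9.3, -1.4, 5.6]
finger_gap: 47.0
grip_force: 76.0
```

Call:
servo_tool(
  plan=[
    [[0.0007,0.0001,0.0002,0,0.04],[0,0,0,0,0.04],[0,0,0,0,0.04]],
  ],
)

```text
time: 8.9
tool_pos: [552.6, -5.4, 170.7]
tcp_rot: [-180.0, 0.3, 5.6]
ft_force: [-12.2, -2.4, 6.9]
finger_gap: 47.0
grip_force: 76.3
```

Run:
```python
from bench import sense, optics
import cv2,numpy as np,pickle
s=optics.snapshot("wrist"); g=s["frame"].astype(int)
for r in range(176,230,3): print(r,[tuple(int(v) for v in g[r,c]) for c in range(297,336,5)])
print([c for c in range(200,430) if 1 and abs(int(g[195,c].max())-int(g[195,c-1].max()))>25],[c for c in range(200,430) if abs(int(g[212,c].max())-int(g[212,c-1].max()))>25])
h=optics.snapshot("side")["frame"].astype(int)
m=(h[...,2]>h[...,1]*1.5+20)&(h[...,2]>h[...,0]*1.8)&(h[...,2]>90)
ys,xs=np.nonzero(m[215:245,320:365]);print("side orange",len(xs),xs.min()+320 if len(xs) else 0,xs.max()+320 if len(xs) else 0)
print([(c,h[232,c].tolist()) for c in range(322,362,2)])
```

```text
176 [(32, 32, 32), (34, 35, 36), (34, 38, 36), (39, 38, 41), (33, 34, 36), (30, 30, 29), (26, 26, 27), (24, 24, 25)]
179 [(32, 28, 32), (36, 37, 37), (34, 32, 35), (34, 32, 34), (28, 31, 31), (30, 28, 29), (24, 26, 21), (23, 25, 25)]
182 [(8, 11, 11), (17, 13, 14), (16, 16, 15), (11, 9, 8), (14, 13, 10), (20, 22, 19), (19, 17, 16), (10, 13, 12)]
185 [(34, 35, 33), (34, 35, 36), (31, 32, 34), (32, 32, 34), (28, 29, 31), (35, 36, 36), (29, 31, 28), (27, 27, 29)]
188 [(30, 33, 31), (33, 33, 34), (36, 35, 39), (43, 43, 45), (39, 38, 40), (33, 33, 37), (33, 33, 35), (26, 27, 28)]
191 [(30, 29, 32), (33, 33, 34), (37, 37, 38), (36, 37, 39), (34, 33, 35), (33, 32, 34), (28, 29, 31), (28, 27, 28)]
194 [(35, 35, 33), (27, 30, 31), (31, 31, 32), (37, 37, 37), (29, 31, 31), (31, 30, 33), (32, 31, 32), (32, 31, 33)]
197 [(28, 33, 31), (31, 32, 31), (36, 35, 36), (34, 34, 34), (33, 31, 33), (32, 31, 31), (30, 30, 31), (31, 31, 30)]
200 [(23, 27, 26), (29, 28, 29), (27, 30, 27), (27, 28, 27), (31, 31, 31), (32, 30, 30), (25, 21, 23), (28, 30, 28)]
203 [(23, 23, 21), (18, 18, 20), (17, 19, 16), (19
[... 811 characters left out ...]
 (76, 76, 74), (88, 90, 86), (142, 146, 141)]
227 [(202, 203, 193), (206, 204, 195), (209, 204, 194), (207, 201, 192), (206, 204, 195), (203, 204, 194), (200, 203, 195), (202, 207, 199)]
[257, 258, 259, 367, 368, 369] [216, 250, 365, 374, 375]
side orange 0 0 0
[(322, [106, 106, 108]), (324, [105, 105, 107]), (326, [108, 108, 111]), (328, [108, 108, 111]), (330, [69, 70, 71]), (332, [50, 50, 51]), (334, [29, 27, 27]), (336, [31, 29, 28]), (338, [53, 52, 53]), (340, [29, 28, 28]), (342, [27, 27, 27]), (344, [35, 35, 35]), (346, [100, 102, 104]), (348, [107, 109, 112]), (350, [72, 73, 74]), (352, [25, 24, 24]), (354, [24, 23, 24]), (356, [24, 24, 25]), (358, [24, 22, 22]), (360, [23, 22, 22])]
```

Call:
servo_tool(
  plan=[
    [[0,0,0.0006,0,0.04],[0,0,0,0,0.04],[0,0,0,0,0.04]],
  ],
)

```text
time: 9.3
tool_pos: [552.6, -5.4, 170.8]
tcp_rot: [-180.0, 0.3, 5.6]
ft_force: [-9.2, -2.3, 3.2]
finger_gap: 47.0
grip_force: 75.6
```

Run:
```python
from bench import sense, optics
from h import *
s=optics.snapshot("wrist"); g=s["frame"].astype(int); D=optics.snapshot("side")
np.set_printoptions(precision=1,suppress=True)
t=sense();print(t["tool_pos"],t["ft_force"],t["wrist_torque"])
a=np.radians(5.6);ux=np.array([np.cos(a),np.sin(a),0]);uy=np.array([-np.sin(a),np.cos(a),0])
p=t["tool_pos"]; mouth=np.array([p[0],p[1],100])+54*ux
for dx in(-3,0,3):
    m=mouth+dx*ux
    print(dx,"cuff top",proj(s,m+[0,0,20.5]),"band front? flange top",proj(s,m+[0,0,23]),"side pts",proj(s,m+23*uy)[0:2],proj(s,m-23*uy), "side cam",proj(D,m-23*uy))
for n,row in(("185",185),("190",190),("195",195),("200",200),("205",205),("215",215)):
    v=g[row].max(1); i=[c for c in range(230,400) if v[c]<75]; print(n,min(i),max(i))
print([(c,D["frame"][y,c].max()) for y in (233,) for c in range(324,350)])
```

```text
[552.6  -5.3 170.8] [-10.1  -2.3   2.7] [-0.3  1.4 -0.1]
-3 cuff top (np.float64(316.3626566545168), np.float64(206.7345850516075)) band front? flange top (np.float64(316.4083706306293), np.float64(208.75471157804066)) side pts (np.float64(254.59335381683715), np.float64(192.6481289800136)) (np.float64(377.5135443067718), np.float64(192.7111626336337)) side cam (np.float64(352.3150613339192), np.float64(235.7742221747618))
0 cuff top (np.float64(316.38727507266253), np.float64(197.6811211712784)) band front? flange top (np.float64(316.43383880662736), np.float64(199.5403487141739)) side pts (np.float64(254.19328085040223), np.float64(184.7308055618787)) (np.float64(377.95206143535313), np.float64(184.79197447681983)) side cam (np.float64(353.3861244759362), np.float64(235.65466316688617))
3 cuff top (np.float64(316.4122853525888), np.float64(188.4835494748226)) band front? flange top (np.float64(316.45972036752937), np.float64(190.17642356881436)) side pts (np.float64(253.78771244418502), np.float64(176.70472904685448)) (np.float64(378.39660383423666), np.float64(176.7639758628807)) side cam (np.float64(354.45637774499136), np.float64(235.53519456227812))
185 252 375
190 254 373
195 259 367
200 259 366
205 253 368
215 262 362
[(324, np.uint8(98)), (325, np.uint8(98)), (326, np.uint8(100)), (327, np.uint8(100)), (328, np.uint8(99)), (329, np.uint8(85)), (330, np.uint8(72)), (331, np.uint8(72)), (332, np.uint8(51)), (333, np.uint8(31)), (334, np.uint8(29)), (335, np.uint8(31)), (336, np.uint8(30)), (337, np.uint8(38)), (338, np.uint8(47)), (339, np.uint8(37)), (340, np.uint8(29)), (341, np.uint8(24)), (342, np.uint8(23)), (343, np.uint8(22)), (344, np.uint8(31)), (345, np.uint8(66)), (346, np.uint8(93)), (347, np.uint8(102)), (348, np.uint8(102)), (349, np.uint8(100))]
```

Both edges match in the projection: flange face at rows ~200–202, cuff directly behind it, no orange left. The push also rose without travel, so the cuff is home. I'll relieve the push, open and rise.

Call:
servo_tool(
  plan=[
    [[-0.0008,-0.0001,0,0,0.04],[0,0,0,0,0.04],[0,0,0,0,0.085],[0,0,0,0,0.085],[0,0,0,0,0.085],[0,0,0,0,0.085]],
  ],
)

```text
time: 10.0
tool_pos: [554.0, -5.2, 172.1]
tcp_rot: [180.0, -0.0, 5.6]
ft_force: [0.2, -0.6, 0.3]
finger_gap: 85.1
grip_force: 0.0
```

```bash
cat > key.py <<'E'
from bench import sense, optics
from h import *
np.set_printoptions(precision=1,suppress=True)
s=optics.snapshot("wrist"); g=s["frame"].astype(int)
t=sense();print(t["time"],t["tool_pos"],t["tcp_rot"],t["ft_force"],t["finger_gap"],t["joint_pos"])
m=((g[...,2]>110)&(g[...,1]<70)&(g[...,0]<70)).astype(np.uint8)
n,l,st,c=cv2.connectedComponentsWithStats(m); i=1+st[1:,4].argmax(); print(st[i],c[i])
print("key",plane(s,*c[i],156),plane(s,*c[i],152))
pts=np.argwhere(l==i)[:,::-1].astype(np.float32)
w=np.array([plane(s,*p,158)[:2] for p in pts]); r=cv2.minAreaRect(w.astype(np.float32)); print("rect",r)
E
python3 key.py
```

```text
10.05 [553.9  -5.2 172. ] [180.   -0.    5.6] [-0.2  0.6 -1.7] 84.87998958685242 [ -5.8   6.3 100.8   0.   73.   78.6]
[ 159  248   41   96 2760] [178.5 295.9]
key [587.3  33.2 156. ] [585.1  34.5 152. ]
rect ((588.019287109375, 32.551910400390625), (8.116872787475586, 26.13160514831543), 84.18295288085938)
```

Call:
servo_tool(
  plan=[
    [[0,0,0.02,0,0.085],[0,0,0.03,0,0.085],[0,0,0.035,0,0.085],[0.017,0.0186,0,8.5,0.06],[0.0175,0.0186,0,8.5,0.05],[0,0,0,8.5,0.05],[0,0,0,8.5,0.05],[0,0,0,8.5,0.05],[0,0,0,8.5,0.05],[0,0,0,8.5,0.05]],
  ],
)

```text
time: 11.05
tool_pos: [588.3, 32.1, 256.8]
tcp_rot: [180.0, -0.0, 65.5]
ft_force: [0.6, -0.1, 0.0]
finger_gap: 50.3
grip_force: 0.0
```

Call:
servo_tool(
  plan=[
    [[0,0,0,8.5,0.05],[0,0,0,8.5,0.05],[0,0,0,8.5,0.05],[0,0,0,8.5,0.05],[0,0,0,8.5,0.05],[0,0,0,8.5,0.05],[0,0,0,8.5,0.05],[0,0,0,8.5,0.05],[0,0,0,8.5,0.05],[0,0,0,8.5,0.05]],
  ],
)

```text
time: 12.05
tool_pos: [588.2, 32.0, 256.9]
tcp_rot: [180.0, 0.0, 150.5]
ft_force: [1.0, 1.2, -0.0]
finger_gap: 49.9
grip_force: 0.0
```

Call:
servo_tool(
  plan=[
    [[0,0,0,8.5,0.05],[0,0,0,8.5,0.05],[0,0,0,8.5,0.05],[0,0,0,0,0.05],[0,0,0,0,0.05]],
  ],
)

```text
time: 12.55
tool_pos: [588.2, 32.0, 256.8]
tcp_rot: [-180.0, 0.0, 175.3]
ft_force: [-0.1, -0.7, -0.7]
finger_gap: 49.7
grip_force: 0.0
```

```bash
python3 key.py
```

```text
12.6 [588.2  32.  256.8] [180.    0.  175.4] [-0.3 -0.3  1.1] 49.83109926947938 [ -1.9   7.3  90.4   0.   82.3 -87.2]
[304 250  19  51 702] [312.6 274.6]
key [584.7  32.9 156. ] [586.6  32.7 152. ]
rect ((584.3538208007812, 33.05854415893555), (8.61327075958252, 26.47086524963379), 84.91645050048828)
```

Call:
servo_tool(
  plan=[
    [[-0.0022,0.0008,-0.01,-0.6,0.04],[0,0,-0.015,0,0.03],[0,0,-0.015,0,0.03],[0,0,-0.0105,0,0.03],[0,0,0,0,0.03],[0,0,0,0,0.03]],
  ],
  force=80,
)

```text
time: 13.2
tool_pos: [585.7, 32.8, 205.7]
tcp_rot: [-180.0, -0.1, 175.0]
ft_force: [0.3, -0.3, 0.3]
finger_gap: 29.8
grip_force: 0.0
```

Call:
servo_tool(
  plan=[
    [[0,0,0,0,0.004],[0,0,0,0,0.004],[0,0,0,0,0.004],[0,0,0,0,0.004],[0,0,0,0,0.004]],
  ],
)

```text
time: 13.7
tool_pos: [586.4, 32.6, 207.1]
tcp_rot: [-180.0, 0.1, 175.0]
ft_force: [-0.1, -0.2, 3.9]
finger_gap: 6.3
grip_force: 78.8
```

```bash
cat > t.py <<'E'
from bench import sense,optics
import numpy as np
np.set_printoptions(precision=3,suppress=True)
for i in range(4):
    t=sense(); optics.snapshot("side"); print(t["time"],t["tool_pos"],t["tcp_rot"],t["ft_force"],t["wrist_torque"],t["finger_gap"],t["grip_force"],t["joint_efforts"][5])
E
python3 t.py
```

```text
13.7 [586.418  32.638 207.123] [-179.993    0.087  174.997] [-0.065 -0.208  3.899] [-0.41   0.088 -0.012] 6.337666362853041 78.84382367134094 0.01619118091184646
13.75 [586.412  32.665 207.057] [-179.996    0.083  174.998] [-0.229 -1.623  4.668] [-0.441  0.018  0.053] 6.743554624064359 78.90193462371826 0.020497467485256493
13.8 [586.421  32.675 207.033] [-179.995    0.083  175.   ] [-0.001 -1.258  4.684] [-0.477  0.025  0.053] 6.12660557391401 78.95703792572021 0.0246457289904356
13.85 [586.401  32.711 206.979] [-179.996    0.08   175.002] [ 0.997 -1.326  4.902] [-0.488  0.087  0.056] 6.569386251878513 78.99569749832153 0.02794012601953
```

Call:
servo_tool(
  plan=[
    [[0,0,0,-5,0.004],[0,0,0,-5,0.004],[0,0,0,-5,0.004],[0,0,0,-5,0.004],[0,0,0,0,0.004],[0,0,0,0,0.004]],
  ],
)

```text
time: 14.5
tool_pos: [586.2, 32.9, 206.6]
tcp_rot: [180.0, 0.0, 155.2]
ft_force: [0.8, -0.9, 5.1]
finger_gap: 6.5
grip_force: 78.9
```

```bash
python3 t.py
```

```text
14.5 [586.159  32.88  206.571] [179.978   0.027 155.154] [ 0.807 -0.856  5.133] [-0.274 -0.075  0.054] 6.465749705042817 78.89274716377258 0.30706437304615974
14.55 [586.15   32.877 206.594] [179.98    0.028 155.145] [-0.473 -0.216  4.461] [-0.309 -0.142  0.045] 6.307913481158052 78.90361905097961 0.10124304564669728
14.6 [586.16   32.847 206.551] [179.982   0.03  155.119] [ 0.427 -0.111  4.611] [-0.311 -0.147  0.103] 6.603246070408738 78.913654088974 0.03517436678521335
14.65 [586.171  32.863 206.586] [179.981   0.032 155.097] [0.656 0.43  4.122] [-0.273 -0.14  -0.016] 6.344550972485936 78.92365336418152 0.02169565879739821
```

Call:
servo_tool(
  plan=[
    [[0,0,0,-5,0.004],[0,0,0,-5,0.004],[0,0,0,-5,0.004],[0,0,0,-5,0.004],[0,0,0,-5,0.004],[0,0,0,-5,0.004],[0,0,0,0,0.004],[0,0,0,0,0.004]],
  ],
)

```text
time: 15.5
tool_pos: [585.9, 32.9, 206.2]
tcp_rot: [-180.0, -0.0, 125.2]
ft_force: [0.5, 0.5, 3.4]
finger_gap: 6.4
grip_force: 78.7
```

```bash
cat > t.py <<'E'
from bench import sense,optics
import numpy as np
np.set_printoptions(precision=3,suppress=True)
A=[]
for i in range(10):
    t=sense(); A.append(np.r_[t["ft_force"],t["wrist_torque"],t["joint_efforts"][5]]); optics.snapshot("side")
A=np.array(A); print(t["time"],t["tool_pos"],t["tcp_rot"],t["finger_gap"],A.mean(0),"tz sd",A[:,5].std(),A[:,5])
E
python3 t.py
```

```text
15.95 [585.913  32.853 206.228] [-179.998   -0.01   125.023] 6.596999278933049 [ 1.298  0.423  3.16  -0.103 -0.261  0.028  0.037] tz sd 0.03391459211143753 [-0.004  0.034 -0.007  0.102  0.007  0.061  0.005  0.033  0.055 -0.003]
```

Call:
servo_tool(
  plan=[
    [[0,0,0,-5,0.004],[0,0,0,-5,0.004],[0,0,0,-5,0.004],[0,0,0,-5,0.004],[0,0,0,0,0.004]],
  ],
)

```text
time: 16.5
tool_pos: [585.9, 32.7, 206.1]
tcp_rot: [-180.0, -0.0, 104.9]
ft_force: [1.3, -1.3, 1.8]
finger_gap: 6.6
grip_force: 78.6
```

```bash
python3 t.py
```

```text
16.95 [585.829  32.807 206.124] [-179.978   -0.006  105.035] 6.462661450314458 [ 1.154 -0.087  1.613 -0.085 -0.266 -0.005  0.243] tz sd 0.03071322860558817 [ 0.031 -0.068  0.002 -0.023  0.038  0.016  0.015 -0.033 -0.001 -0.022]
```

Call:
servo_tool(
  plan=[
    [[0,0,0,-5,0.004],[0,0,0,-5,0.004],[0,0,0,-5,0.004],[0,0,0,0,0.004]],
  ],
)

```text
time: 17.4
tool_pos: [586.0, 32.6, 206.1]
tcp_rot: [-180.0, 0.0, 89.9]
ft_force: [1.4, -0.3, -0.3]
finger_gap: 6.6
grip_force: 78.3
```

```bash
python3 t.py
```

```text
17.85 [585.885  32.66  206.156] [-179.987    0.011   90.029] 6.496320199990979 [ 1.694 -1.509 -0.282 -0.327 -0.437  0.029  0.26 ] tz sd 0.02834052067421841 [ 0.03   0.012  0.001 -0.026  0.032  0.067  0.077  0.038  0.037  0.026]
```

Call:
servo_tool(
  plan=[
    [[0,0,0,-5,0.004],[0,0,0,-5,0.004],[0,0,0,-5,0.004],[0,0,0,0,0.004]],
  ],
)

```text
time: 18.3
tool_pos: [586.1, 32.5, 206.2]
tcp_rot: [180.0, 0.0, 74.9]
ft_force: [3.1, -3.9, -2.0]
finger_gap: 6.3
grip_force: 78.0
```

```bash
python3 t.py
```

```text
18.75 [586.035  32.52  206.21 ] [179.986   0.019  75.12 ] 6.849806443987185 [ 3.403 -3.946 -2.185 -0.705 -0.802 -0.005  0.26 ] tz sd 0.026623665969474897 [-0.043 -0.034 -0.024  0.    -0.009  0.017 -0.017  0.023  0.049 -0.015]
```

Call:
servo_tool(
  plan=[
    [[0,0,0,-5,0.004],[0,0,0,-5,0.004],[0,0,0,-5,0.004],[0,0,0,0,0.004]],
  ],
)

```text
time: 19.2
tool_pos: [586.1, 32.5, 206.3]
tcp_rot: [180.0, 0.0, 60.0]
ft_force: [3.7, -3.5, -1.3]
finger_gap: 6.6
grip_force: 78.0
```

```bash
python3 t.py
```

```text
19.65 [586.056  32.496 206.241] [179.977   0.016  60.125] 6.749881785011406 [ 3.836 -3.87  -2.27  -0.776 -0.856  0.083  0.289] tz sd 0.026770278545339126 [0.077 0.066 0.085 0.107 0.102 0.047 0.04  0.079 0.133 0.097]
```

Call:
servo_tool(
  plan=[
    [[0,0,0,-5,0.004],[0,0,0,-5,0.004],[0,0,0,0,0.004],[0,0,0,0,0.004]],
  ],
)

```text
time: 20.1
tool_pos: [586.1, 32.5, 206.3]
tcp_rot: [180.0, 0.0, 50.1]
ft_force: [3.6, -4.3, -2.1]
finger_gap: 6.3
grip_force: 78.1
```

```bash
python3 t.py
```

```text
20.55 [586.137  32.567 206.327] [179.961   0.003  50.134] 6.410456327184956 [ 3.81  -3.787 -2.341 -0.795 -0.914  0.13   0.151] tz sd 0.01617455806090042 [0.125 0.161 0.146 0.132 0.131 0.128 0.14  0.126 0.106 0.105]
```

Call:
servo_tool(
  plan=[
    [[0,0,0,-5,0.004],[0,0,0,-5,0.004],[0,0,0,-4,0.004],[0,0,0,0,0.004],[0,0,0,0,0.004]],
  ],
)

```text
time: 21.1
tool_pos: [586.2, 32.6, 206.4]
tcp_rot: [180.0, -0.0, 36.1]
ft_force: [4.6, -3.5, -2.6]
finger_gap: 6.3
grip_force: 78.2
```

```bash
python3 t.py
```

```text
21.55 [586.169  32.58  206.353] [179.957  -0.011  36.144] 6.042013306096722 [ 3.824 -3.465 -2.165 -0.816 -0.931  0.224  0.23 ] tz sd 0.025096870538668537 [0.268 0.235 0.225 0.236 0.253 0.18  0.203 0.221 0.217 0.197]
```

The held torque is 0.22 N m against about 0.01 N m slack, which is mid-range for snug. Releasing and rising.

Call:
servo_tool(
  plan=[
    [[0,0,0,0,0.03],[0,0,0,0,0.03],[0,0,0,0,0.03],[0,0,0,0,0.03],[0,0,0.01,0,0.03],[0,0,0.025,0,0.03],[0,0,0.03,0,0.03],[0,0,0.03,0,0.03],[0,0,0,0,0.03],[0,0,0,0,0.03]],
  ],
)

```text
time: 22.6
tool_pos: [586.5, 32.8, 303.1]
tcp_rot: [179.9, -0.1, 36.0]
ft_force: [0.2, 0.6, -1.0]
finger_gap: 30.3
grip_force: 0.0
```

```bash
python3 key.py
python3 - <<'E'
from bench import optics
from h import *
import pickle
np.set_printoptions(precision=1,suppress=True)
D=optics.snapshot("side");h=D["frame"].astype(int)
m=(h[...,2]>h[...,1]*1.5+20)&(h[...,2]>h[...,0]*1.8)&(h[...,2]>90)
print("orange",m[215:245,320:365].sum()); print([int(x) for x in h[233,318:352].max(1)])
m=((h[...,2]>110)&(h[...,1]<70)&(h[...,0]<70)); ys,xs=np.nonzero(m[190:240,310:350]);print("red",xs.mean()+310,ys.mean()+190,"pred",proj(D,(586,32.8,152)))
E
```

```text
22.65 [585.9  32.8 301.5] [180.  -0.  36.] [-0.  -0.8 -0.8] 29.84431818097932 [-1.8  5.5 87.7  0.  86.8 52.2]
[297 227  31  39 567] [312.  246.6]
key [587.4  35.2 156. ] [586.2  34.3 152. ]
rect ((589.02294921875, 35.12865447998047), (25.524831771850586, 11.791439056396484), 67.68809509277344)
orange 0
[107, 107, 102, 102, 103, 99, 101, 102, 102, 102, 95, 72, 60, 60, 61, 60, 60, 59, 42, 29, 27, 27, 26, 24, 23, 24, 43, 89, 102, 103, 101, 79, 47, 28]
red 343.2142857142857 209.42857142857142 pred (np.float64(343.1510554228177), np.float64(208.68949563955366))
```

```bash
python3 -c "
from bench import r
print(r.hand_in())"
```

```text
the job is handed in; nothing more can be done
None
```

The grey blast gate is fully home on the stub, against the flange. Its band is snug at about 0.2 N m over the slack drag, the key is released, and the job was handed in at about 23 s; the peak push was about 12 N, slightly over the 4–10 N the barbs need.

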